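# Open the vent of the grill oven and switch it on

### The job

Get the worktop grill oven ready: first take the pepper mill away from in front of it and stand it upright, wholly on the round cork mat. Then slide the flush vent shutter on the sloping console to the left as far as it goes, and only then push the knob in and turn it clockwise past its safety stop, fully round to the green dot, without forcing it. Leave the jam jar, the tin and the salt shaker where they stand, do not tip the mill over, and let go of everything at the end.

Things in the scene. Friction and masses are not known exactly. Their poses are not given: they have to be found in the camera images.
- oven: Fixed cream oven with steel hood, 238 deep (x) x 306 (y) x 235 high, front turned to the robot's right. Origin: centre of underside; x front to back, y to its left as one faces its front. Its black console face slopes up and back at 30 degrees from level: 125 up the slope, 300 wide, centre x -69, z 81. The hood juts over it from x -50 (thin bar -64) at z 175-235: reach in square to the face
- shutter_mid (a point): Middle (yellow line) of the top of the grey vent shutter plate. z out of the console face, x up the slope, y left along the face, the way it opens. Plate 58 (x) x 90 (y), 1 below the face in a window 60 x 160, no handle: press and drag it by friction. Spring backed, gives up to 5 (2 N per mm, 12 N fully down); slides at about 2 N, stays where left
- shutter (a joint): Travel of the shutter to the left: 0 closed, 0.068 m fully open (end stop)
- knob_grip (a point): Top centre of the knob's steel grip bar, right on the console. z out of the console face on the knob's axis, x along the bar (turns with the knob; up the slope at angle 0). Bar 58 long, 14 wide, 23 high, red line at its pointing end, on a black flange 64 across whose top is 23 below this point; its underside is 9 above the face
- knob (a joint): Angle of the knob, clockwise as seen facing the console: 0 at the white dot (off), 1.4 rad at the green dot (end stop). It stays where it is left. Not pushed in, a safety stop blocks it at about 0.22 rad (do not force it); pushed in by at least 6 mm it passes the stop, which it has cleared at about 1 rad
- knob_push (a joint): How far the knob is pushed in along its axis: 0 out, 0.008 m fully in; a spring pushes it out again (3 N at the start, about 9 N fully in)
- mill: Dark wooden pepper mill, loose, 170 high, 58 across, about 0.2 kg, standing close before the console. Origin: centre of its underside, z up. The round head from 123 to 159 high is 48 across (widest about the middle; a small steel knob 12 across tops it up to 170): grip the head
- cork_mat: Fixed round cork mat, 120 across, 6 thick. Origin: centre of its underside, on the worktop. It lies either left of the oven or to the right; the jam jar stands at the other place. Beyond the left place (y over 0.3 m) stands a dish rack with plates: cross it only with the fingertips above z 0.4 m
- jam: Jam jar, 68 across, 84 high; origin: centre of its underside. Not to be disturbed; it stands on the side that the mat is not
- tin: Green tin, 75 across, 58 high; origin: centre of its underside. Not to be disturbed
- salt: Salt shaker, grey top, 44 across, 90 high; origin: centre of its underside. Not to be disturbed
Not all that is in view belongs to the job. Several things look just like the mill: the one meant starts farthest to the robot's left.

How it is judged:
By the outcome, as a careful person would: the job done as asked, in the order asked, and still so for the second after the job is handed in, with the robot touching nothing.
It also fails if it takes over 70 s, if anything falls off the work surface, if the arm or the gripper's body presses on something with over 40 N, if the wrist force passes 120 N, or if a joint passes its speed limit or range.

### The arm

A 7-joint arm with a two-finger parallel gripper is mounted at the origin on a cart in front of the work surface, level with it; the furniture and walls round the work are solid. World frame = base frame: x ahead of the robot, y to its left, z up, the work surface at z = 0. Lengths are in m, angles in degrees, forces in N, time in s.
With the tool pointing down it reaches from about 0.425 to 0.875 m from the base axis. Payload 4.7 kg.
Tool frame: the origin (TCP) lies at the very end of the fingers, on their centre line; the grasp point (between the pads) lies env.grip_point_offset behind it (env.grip_point_offset is the distance from the TCP to the grasp point, in m); z points along the fingers, y is the direction in which the jaws open and shut (so a half turn about z gives the same grasp; the last joint's range is limited). The gripper opens to 87 mm and grips with 3 to 60 N. Pads are 19 mm wide; open, the fingers measure 117 mm over their backs; the gripper's body (75 mm by 190 mm) begins 51 mm behind the grasp point.
Start: joints at [65.609, 18.392, -4.016, 83.108, 1.295, 78.541, -3.26], TCP at [0.277, -0.588, 0.223] pointing down, gripper open.
Joint ranges: [-163.93, 163.93], [-17.29, 119.83], [-79.2, 71.16], [3.27, 140.29], [-89.18, 269.18], [5.43, 117.66], [-154.24, 154.24]. Speed limits (degrees/s): [147.25, 147.25, 180, 180, 180, 180, 180].

### API

Orientations are given as [roll, pitch, yaw] about the fixed x, y, z axes, in that order (R = Rz(yaw) Ry(pitch) Rx(roll)).
In Python, from cell import env gives the robot as it stands.
- The arm moves only by the tool send_rows, never from a script. Its argument "plan" is a list of rows, each a list of 7 numbers: the finger opening in mm, from 0 to 87, then the shift along the tool's x, y, z in mm, then the turn, a rotation vector about the tool's x, y, z in rad. A call has 1 to 12 rows; each row shifts and turns the commanded pose from where the row before left it, along the tool's axes as they then stand; what a row does not reach is not made up. A row lasts 1/10 s, in which the tool goes at most 50 mm and 8.59 degrees, less where a joint would pass 70% of its speed; a pose out of reach is approached as far as the arm can. A call is refused whole if a number of a shift passes 50 or a number of a turn 0.15, either way. A call with a gripper value outside its range is refused whole. The fingers move at their own pace and stop on an object; "grip_force" is the grip in N (left out, the last holds). Time passes only in rows, so rows that do not move let the fingers close. It gives the time, the measured TCP pose, the force and the opening at its end, in the units of the state.
- env.get_obs(): the state, without advancing time (a new reading comes with each control period).
- env.read_camera(name): name is "side" or "top"; returns the picture (420x560x3 uint8, red, green, blue); there is no depth.
- env.get_calibration(name): a dict with "fx", "fy", "cx", "cy" (pixels), "extrinsics" (4x4, takes a point from camera to world coordinates). Camera axes: x right, y down, z forward; pixel columns grow to the right and rows downward; lengths in m; the calibration is good to about 2 mm. A picture is of the moment at which its call begins. get_calibration takes no time and is no camera call.
- env.sign_off(): hands the job in, once; it reports no verdict.
Trained networks look in the newest picture that a camera, given by its name, has taken for a name from the list of things; names that differ only in an ending like _2 or _b are one class to them, and where a whole thing is asked for, a point or a joint stands for the part that bears it (a point fixed in the world has none). Each returns a list of dicts, best first, with "confidence" (0 to 1); they miss things now and then, are a little off and sometimes report something else, mostly with a low value. They report only what shows in the picture. A call takes as long as a camera call. They do not tell look-alikes from the thing itself.
- env.regions_of(camera, query): "region" (420x560 bool, what is visible of it) and "rect" ([left, top, right, bottom] in pixels, round what is visible of it).
The state is a dict: "time_s": time; "qpos": joint angles; "joint_velocities": joint speeds; "effort": joint torques, N m; "tool_pos": TCP position; "tool_rot": TCP orientation; "force": force on the tool from outside, world axes, zero at the start; "wrist_torque": the same for the moment, N m; "grip_width": finger opening in m.
Only numpy, scipy, OpenCV 4.12 (cv2) and the standard library are available. Lean on these libraries where they do the work, as an engineer would, in place of code of your own. Each camera call takes 0.05 s, during which the arm holds its last target. There are 200 camera calls.

## Working session

There is one attempt and no reset: what is moved stays moved. The work goes in short steps, Python scripts to look and compute and a tool call to move; the robot and the scene stay as the last step left them, time stands still between calls to the robot, and variables do not carry over. Pictures are saved under pics/ and viewed, about 8 in all and at most 12, crops included, and the job is handed in when it is done.

Besides the shell and the picture viewer there is one more tool, called by a JSON object that holds its "name" and its "arguments". send_rows: Moves the arm, as the interface text tells. Its arguments: {"type":"object","properties":{"plan":{"type":"array"},"grip_force":{"type":"number"}},"required":["plan"]}

```bash
mkdir -p pics; cat > h.py <<'E'
from cell import env
import numpy as np, cv2
from scipy.spatial.transform import Rotation as R
def cal(n):
    c=env.get_calibration(n); return c, np.array(c["extrinsics"])
def proj(n,p):
    c,T=cal(n); q=np.linalg.inv(T)@np.append(p,1); return np.array([c["fx"]*q[0]/q[2]+c["cx"],c["fy"]*q[1]/q[2]+c["cy"]])
def ray(n,u,v):
    c,T=cal(n); d=T[:3,:3]@np.array([(u-c["cx"])/c["fx"],(v-c["cy"])/c["fy"],1]); return T[:3,3],d
def onz(n,u,v,z):
    o,d=ray(n,u,v); return o+d*(z-o[2])/d[2]
def snap(n,f):
    im=env.read_camera(n); cv2.imwrite("pics/"+f,im[:,:,::-1]); return im
E
python3 - <<'E'
from h import *
a=snap("top","t0.png"); b=snap("side","s0.png")
cv2.imwrite("pics/both0.png",cv2.resize(np.vstack([a,b])[:,:,::-1],None,fx=.71,fy=.71))
for n in("top","side"):
    c,T=cal(n); print(n,c["fx"],c["cx"],c["cy"],T.round(3).tolist())
    for q in ["oven","shutter_mid","knob_grip","mill","cork_mat","jam","tin","salt"]:
        for r in env.regions_of(n,q):
            if r["confidence"]>.25:
                ys,xs=np.nonzero(r["region"]); print(q,round(r["confidence"],2),np.round(r["rect"]).tolist(),round(xs.mean(),1),round(ys.mean(),1),len(xs))
print(env.get_obs(),env.grip_point_offset)
E
```

```text
top 426.01100958341493 268.11326342539815 210.4121069990931 [[-0.002, -0.985, 0.17, 0.352], [-1.0, -0.001, -0.021, 0.006], [0.021, -0.17, -0.985, 1.008], [0.0, 0.0, 0.0, 1.0]]
oven 0.65 [135.0, 58.0, 320.0, 256.0] 230.4 156.4 19799
shutter_mid 0.6 [236.0, 170.0, 278.0, 216.0] 256.3 193.6 968
knob_grip 0.8 [275.0, 144.0, 304.0, 170.0] 290.4 157.7 644
mill 0.86 [370.0, 269.0, 409.0, 291.0] 389.3 279.0 952
mill 0.68 [288.0, 190.0, 317.0, 226.0] 304.7 207.2 765
cork_mat 0.92 [129.0, 256.0, 182.0, 310.0] 155.1 281.0 2095
jam 0.65 [353.0, 200.0, 385.0, 232.0] 367.4 216.4 793
tin 0.76 [338.0, 128.0, 375.0, 166.0] 358.9 146.7 1004
salt 0.89 [326.0, 257.0, 350.0, 276.0] 338.0 265.3 288
side 544.4517920512811 284.7411640465372 214.5645868465272 [[0.998, 0.049, -0.047, 0.586], [0.068, -0.626, 0.777, -1.17], [0.009, -0.779, -0.628, 1.048], [0.0, 0.0, 0.0, 1.0]]
oven 0.92 [252.0, 128.0, 395.0, 270.0] 323.9 197.6 12615
oven 0.45 [314.0, 220.0, 340.0, 244.0] 325.7 232.9 432
shutter_mid 0.9 [283.0, 205.0, 314.0, 236.0] 299.3 218.4 492
knob_grip 0.77 [312.0, 219.0, 337.0, 244.0] 325.6 233.0 431
mill 
[... 376 characters left out ...]
5 447
{'time_s': 0.9, 'qpos': array([65.60893451, 18.38996571, -4.01551847, 83.10581785,  1.29498536,
       78.54094867, -3.26124679]), 'joint_velocities': array([-0.07238595,  0.0264245 , -0.07713545,  0.03165271, -0.03975588,
       -0.04403498, -0.04235486]), 'effort': array([ 5.50266868e-04, -4.91099238e+01, -4.02969522e-01, -3.12771964e+01,
       -6.36802032e-02,  3.32156557e-02, -5.14464205e-06]), 'tool_pos': array([ 0.27672892, -0.58819   ,  0.22262387]), 'tool_rot': array([1.79991606e+02, 2.83865817e-03, 2.51980215e+01]), 'force': array([ 0.10668129, -0.16149881,  0.67901195]), 'wrist_torque': array([ 0.00181716, -0.05977084, -0.01852575]), 'grip_width': 0.08720434525233155} 0.0187
```

View pics/t0.png

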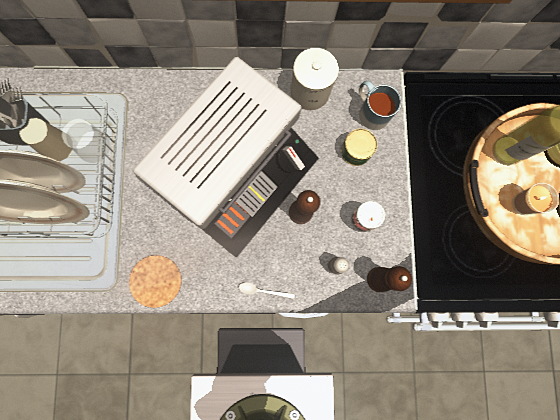

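View pics/s0.png

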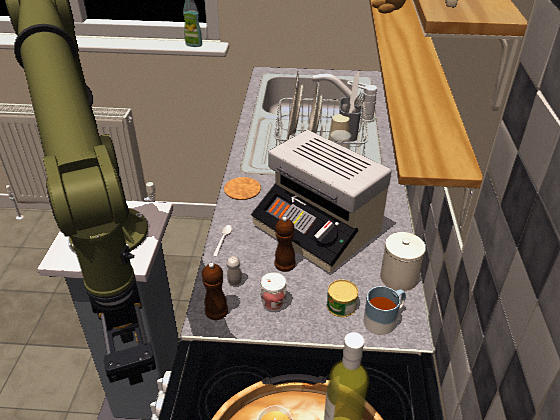

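```bash
cat >> h.py <<'E'
def tri(ut,us):
    A=[];b=[]
    for n,p in(("top",ut),("side",us)):
        o,d=ray(n,*p); d=d/np.linalg.norm(d); P=np.eye(3)-np.outer(d,d); A.append(P); b.append(P@o)
    return np.linalg.lstsq(np.vstack(A),np.hstack(b),rcond=None)[0]
E
python3 - <<'E'
from h import *
from scipy.optimize import least_squares
cs=[((236,58),(.119,-.153)),((300,105),(-.05,-.153)),((135,172),(.119,.153)),((200,228),(-.05,.153))]
W=np.array([onz("top",*p,.235)[:2] for p,_ in cs]);L=np.array([l for _,l in cs])
f=lambda s:(W-(L@np.array([[np.cos(s[2]),np.sin(s[2])],[-np.sin(s[2]),np.cos(s[2])]])+s[:2])).ravel()
r=least_squares(f,[.6,.1,.8]);print("oven",r.x,np.degrees(r.x[2]),(r.fun*1000).round(1))
y=r.x[2];Rz=R.from_euler('z',y).as_matrix()
for nm,a,b in(("shut",(256.3,193.6),(299.3,218.4)),("knob",(290.4,157.7),(325.6,233))):
    p=tri(a,b);q=Rz.T@(p-[*r.x[:2],0]);print(nm,p.round(4),"local",q.round(4))
print("mat",onz("top",155.1,281,.006),onz("side",241.4,187.9,.006))
print("jam",onz("top",367.4,216.4,.06),"tin",onz("top",358.9,146.7,.05),"salt",onz("top",338,265.3,.05))
top=cv2.imread("pics/t0.png");side=cv2.imread("pics/s0.png")
a=cv2.resize(top[130:270,190:330],(560,560),interpolation=2);b=cv2.resize(side[180:300,240:360],(560,560),interpolation=2)
cv2.imwrite("pics/c0.png",cv2.resize(np.hstack([a,b]),(800,400)))
for nm,p in(("top",None),):
    for r_ in env.regions_of("top","mill"): 
        print(r_["rect"])
E
```

```text
oven [0.60134923 0.0554055  0.89841734] 51.47552176283989 [-6.5 -1.6  2.   6.5  2.  -7.1  2.5  2.1]
shut [0.553  0.0129 0.0805] local [-0.0634  0.0114  0.0805]
knob [ 0.6286 -0.0631  0.0976] local [-0.0757 -0.0952  0.0976]
mat [0.35942133 0.24599974 0.006     ] [0.35870592 0.24670844 0.006     ]
jam [ 0.50230315 -0.2391221   0.06      ] tin [ 0.66996653 -0.22859907  0.05      ] salt [ 0.39289996 -0.17080698  0.05      ]
[369.7, 268.9, 409.2, 290.8]
[287.8, 190.3, 316.7, 226.1]
```

View pics/c0.png

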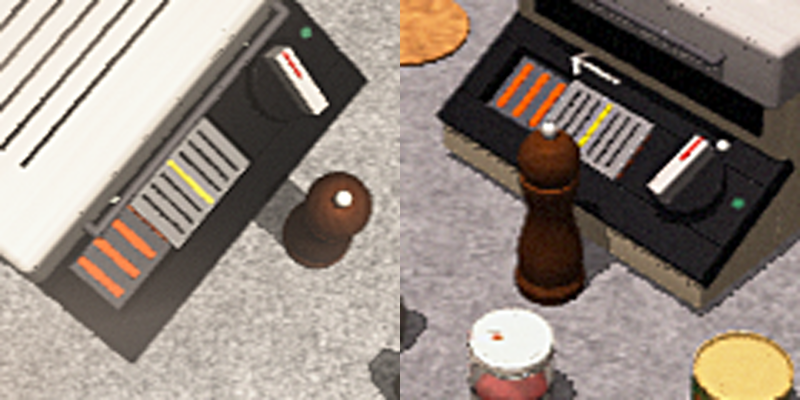

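```bash
cat > fit.py <<'E'
from h import *
from scipy.optimize import least_squares
c3,s3=np.cos(np.pi/6),.5
def face(s,y,h): return np.array([-.069+s*c3-h*s3,y,.081+s*s3+h*c3])
def world(o,p): 
    return R.from_euler('z',o[2]).apply(p)+[o[0],o[1],0]
T=lambda x,y:("top",(190+x/400*140,130+y/400*140))
S=lambda x,y:("side",(240+(x-400)/400*120,180+y/400*120))
def model(v):
    o=v[:3];ss,sy,ks,ky,kh,ka=v[3:9]
    d=np.array([np.cos(ka),-np.sin(ka)])*.029
    return o,dict(cl=face(-.0625,.15,0),cr=face(-.0625,-.15,0),yu=face(ss+.029,sy,-.001),yd=face(ss-.029,sy,-.001),
      ku=face(ks+d[0],ky+d[1],kh),kd=face(ks-d[0],ky-d[1],kh),
      h1=np.array([.119,-.153,.235]),h2=np.array([-.05,-.153,.235]),h3=np.array([.119,.153,.235]),h4=np.array([-.05,.153,.235]))
O=[("cl",T(134,360)),("cr",T(365,82)),("cl",S(437,118)),("cr",S(705,287)),("yu",T(168,160)),("yd",T(212,203)),("yd",S(583,145)),("yu",S(612,105)),
 ("ku",T(284.5,50.5)),("kd",T(321.5,109)),("kd",S(656,190)),("ku",S(702,139)),
 ("h1",("top",(236,58))),("h3",("top",(135,172))),("h4",("top",(200,228)))]
def res(v):
    o,m=model(v); return np.hstack([proj(n,world(o,m[k]))-p for k,(n,p) in O])
if __name__=="__main__":
    r=least_squares(res,[.6,.055,.9,0,.01,0,-.1,.04,.1],loss='soft_l1')
    v=r.x;print(v.round(4),"yaw",np.degrees(v[2]),"ka",v[8])
    for (k,(n,p)),e in zip(O,res(v).reshape(-1,2)): print(k,n,e.round(1),end="; ")
    o=v[:3]
    print("\nshut",world(o,face(v[3],v[4],-.001)),"knob",world(o,face(v[5],v[6],v[7])))
    p=tri(T(343,198)[1],S(548,128)[1]);print("milltop",p, "side/top at .165",onz("top",*T(343,198)[1],.167),onz("side",*S(548,128)[1],.167))
    print("mill local",R.from_euler('z',-o[2]).apply(p-[o[0],o[1],0]))
    np.save("v.npy",v)
E
python3 fit.py
```

```text
[ 0.6035  0.0557  0.891   0.0021  0.0132  0.0013 -0.0955  0.043   0.1627] yaw 51.05122577817956 ka 0.16266256362163137
cl top [0.6 2. ]; cr top [ 1.5 -1. ]; cl side [-1.6 -0. ]; cr side [-2.  -1.3]; yu top [-1.3 -1.4]; yd top [0.9 0.2]; yd side [-3.3  3.2]; yu side [ 0.2 -1. ]; ku top [-0.7 -0.6]; kd top [ 0.5 -0. ]; kd side [-1.4  0.3]; ku side [ 0.2 -0. ]; h1 top [-0.2 -4. ]; h3 top [-4.1 -0.8]; h4 top [ 0.4 -0. ]; 
shut [0.55129554 0.01218391 0.08120568] knob [ 0.62157928 -0.07383825  0.1188602 ]
milltop [ 0.52021144 -0.0964656   0.16833537] side/top at .165 [ 0.52021219 -0.09667513  0.167     ] [ 0.52036514 -0.0947286   0.167     ]
mill local [-0.17068163 -0.0309156   0.16833537]
```

{"name": "send_rows", "arguments": {"plan": [[87,0,0,-20,0,0,-0.113],[87,0,0,-20,0,0,-0.113],[87,0,0,-20,0,0,-0.113],[87,0,0,-20,0,0,-0.112],[87,25,-5,0,0,0,0],[87,45,-10,0,0,0,0],[87,45,-10,0,0,0,0],[87,45,-10,0,0,0,0],[87,45,-10,0,0,0,0],[87,45,-10,0,0,0,0],[87,45,-10,0,0,0,0],[87,45,-10,0,0,0,0]]}}

```text
time_s: 2.15
tool_pos: [0.4328, -0.2748, 0.3029]
tool_rot: [179.9, 0.0, 51.0]
force: [0.6, -0.7, 0.4]
grip_width: 0.087
```

```bash
cat >> h.py <<'E'
def togo(pos,rpy=None):
    s=env.get_obs();Rt=R.from_euler('xyz',s["tool_rot"],degrees=True)
    print("t",round(s["time_s"],2),"pos",s["tool_pos"].round(4),"rpy",s["tool_rot"].round(2),"F",s["force"].round(1),"grip",round(s["grip_width"],4),"q",s["qpos"].round(0))
    print(" shift mm (current tool axes)",(Rt.inv().apply(np.array(pos)-s["tool_pos"])*1000).round(1))
    if rpy is not None:
        Rg=R.from_euler('xyz',rpy,degrees=True); d=Rt.inv()*Rg
        print(" rotvec",d.as_rotvec().round(4)," shift in final axes",(Rg.inv().apply(np.array(pos)-s["tool_pos"])*1000).round(1))
E
python3 -c "
from h import *
togo([.520,-.0965,.30],[180,0,51.05])"
```

```text
t 2.15 pos [ 0.4328 -0.2748  0.3029] rpy [1.7995e+02 2.0000e-02 5.1030e+01] F [ 0.6 -0.7  0.4] grip 0.087 q [ 50.   1. -21.  94.   0.  85. -10.]
 shift mm (current tool axes) [193.5 -44.3   2.8]
 rotvec [ 0.0009  0.0003 -0.0003]  shift in final axes [193.5 -44.3   2.9]
```

{"name": "send_rows", "arguments": {"plan": [[87,40,-9,0,0,0,0],[87,40,-9,0,0,0,0],[87,40,-9,0,0,0,0],[87,40,-9,10,0,0,0],[87,33,-8,20,0,0,0],[87,0,0,30,0,0,0],[87,0,0,30,0,0,0],[87,0,0,10,0,0,0],[87,0,0,0,0,0,0]]}}

```text
time_s: 3.05
tool_pos: [0.5184, -0.099, 0.2014]
tool_rot: [-179.9, 0.1, 51.0]
force: [0.2, 0.2, 0.2]
grip_width: 0.0868
```

```bash
python3 -c "
from h import *
togo([.520,-.0965,.122],[180,0,51.05])
a=snap('top','t1.png');b=snap('side','s1.png')
a=cv2.resize(a[130:270,230:370],(400,400));b=cv2.resize(b[150:290,210:350],(400,400))
cv2.imwrite('pics/c1.png',np.hstack([a,b])[:,:,::-1])"
```

```text
t 3.05 pos [ 0.5184 -0.099   0.2014] rpy [-1.7986e+02  7.0000e-02  5.1020e+01] F [0.2 0.2 0.2] grip 0.0868 q [ 38.   6. -32. 101.   3.  74. -34.]
 shift mm (current tool axes) [ 3.  -0.1 79.4]
 rotvec [-0.0025  0.0011 -0.0005]  shift in final axes [ 3.  -0.3 79.4]
```

View pics/c1.png

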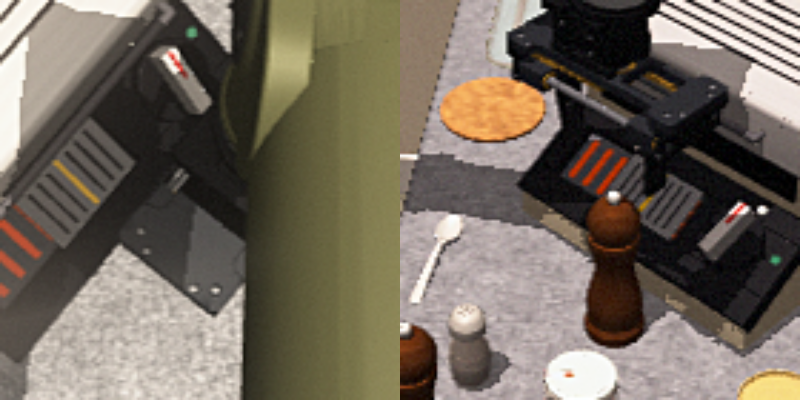

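```bash
python3 -c "
from h import *
p=env.get_obs()['tool_pos']
d=R.from_euler('z',51,degrees=True).apply([0,.05,0])
for q in(p,p+d,p-d,np.array([.52,-.0965,.168])):
  u=proj('side',q); print(u, 400+(u[0]-210)/140*400,(u[1]-150)/140*400)"
```

```text
[284.26497532 208.15977927] 612.1856437727599 166.1707979083502
[269.93358637 199.82548932] 571.2388181877028 142.35854090946572
[299.15902598 216.82128006] 654.7400742285417 190.91794301607803
[284.21343278 218.52766575] 612.0383793632925 195.79333071145055
```

{"name": "send_rows", "arguments": {"plan": [[87,3,0,20,0,0,0],[87,0,0,20,0,0,0],[87,0,0,20,0,0,0],[87,0,0,19,0,0,0],[60,0,0,0,0,0,0],[40,0,0,0,0,0,0],[30,0,0,0,0,0,0],[30,0,0,0,0,0,0],[30,0,0,0,0,0,0],[30,0,0,0,0,0,0]], "grip_force": 15}}

```text
time_s: 4.15
tool_pos: [0.5214, -0.0966, 0.1241]
tool_rot: [180.0, -0.0, 51.0]
force: [-0.4, 0.2, 3.7]
grip_width: 0.0479
```

{"name": "send_rows", "arguments": {"plan": [[30,0,0,-10,0,0,0],[30,0,0,-30,0,0,0],[30,0,0,-45,0,0,0],[30,0,0,-45,0,0,0],[30,0,0,-30,0,0,-0.136],[30,0,0,-30,0,0,-0.136],[30,0,0,-30,0,0,-0.136],[30,0,0,-30,0,0,-0.136],[30,0,0,-30,0,0,-0.136],[30,0,0,0,0,0,0]], "grip_force": 25}}

```text
time_s: 5.15
tool_pos: [0.5226, -0.0963, 0.4084]
tool_rot: [179.6, 0.1, 90.1]
force: [1.0, -1.2, -1.5]
grip_width: 0.0477
```

```bash
python3 -c "
from h import *
togo([.359,.241,.40],[180,0,90])"
```

```text
t 5.15 pos [ 0.5226 -0.0963  0.4084] rpy [1.7958e+02 1.1000e-01 9.0140e+01] F [ 1.  -1.2 -1.5] grip 0.0477 q [ 39.   4. -34.  80.   2.  96.   6.]
 shift mm (current tool axes) [ 337.7 -162.8    6.6]
 rotvec [0.0073 0.0019 0.0025]  shift in final axes [ 337.3 -163.6    8.4]
```

{"name": "send_rows", "arguments": {"plan": [[30,20,-10,0,0,0,0],[30,34,-16,0,0,0,0],[30,34,-16,0,0,0,0],[30,34,-16,0,0,0,0],[30,34,-16,0,0,0,0],[30,34,-17,0,0,0,0],[30,34,-17,0,0,0,0],[30,34,-17,0,0,0,0],[30,34,-17,0,0,0,0],[30,30,-14,0,0,0,0],[30,15,-7,0,0,0,0],[30,0,0,0,0,0,0]]}}

```text
time_s: 6.35
tool_pos: [0.3562, 0.2431, 0.4032]
tool_rot: [180.0, 0.1, 90.3]
force: [0.3, 0.2, -1.4]
grip_width: 0.0476
```

```bash
python3 -c "
from h import *
togo([.359,.241,.129],[180,0,90])"
```

```text
t 6.35 pos [0.3562 0.2431 0.4032] rpy [1.7999e+02 5.0000e-02 9.0270e+01] F [ 0.3  0.2 -1.4] grip 0.0476 q [ 27. -14. -52.  91. -11.  98. -25.]
 shift mm (current tool axes) [ -1.9   2.7 274.2]
 rotvec [0.0002 0.0009 0.0047]  shift in final axes [ -2.1   2.8 274.2]
```

{"name": "send_rows", "arguments": {"plan": [[30,0,3,20,0,0,0],[30,0,0,35,0,0,0],[30,0,0,35,0,0,0],[30,0,0,35,0,0,0],[30,0,0,35,0,0,0],[30,0,0,35,0,0,0],[30,0,0,30,0,0,0],[30,0,0,20,0,0,0],[30,0,0,10,0,0,0],[30,0,0,5,0,0,0],[30,0,0,0,0,0,0]]}}

```text
time_s: 7.45
tool_pos: [0.3615, 0.2399, 0.1435]
tool_rot: [-180.0, -0.0, 89.9]
force: [-0.4, -0.5, -1.6]
grip_width: 0.0476
```

```bash
python3 -c "
from h import *
togo([.359,.241,.129],[180,0,90])
a=snap('top','t2.png');b=snap('side','s2.png')
a=cv2.resize(a[200:340,90:230],(400,400));b=cv2.resize(b[90:230,180:320],(400,400))
cv2.imwrite('pics/c2.png',np.hstack([a,b])[:,:,::-1])"
```

```text
t 7.45 pos [0.3615 0.2399 0.1435] rpy [-179.97   -0.     89.94] F [-0.4 -0.5 -1.6] grip 0.0476 q [ 27.  -6. -60. 116.  -5.  67. -31.]
 shift mm (current tool axes) [ 1.1 -2.5 14.5]
 rotvec [-0.0005 -0.     -0.001 ]  shift in final axes [ 1.1 -2.5 14.5]
```

View pics/c2.png

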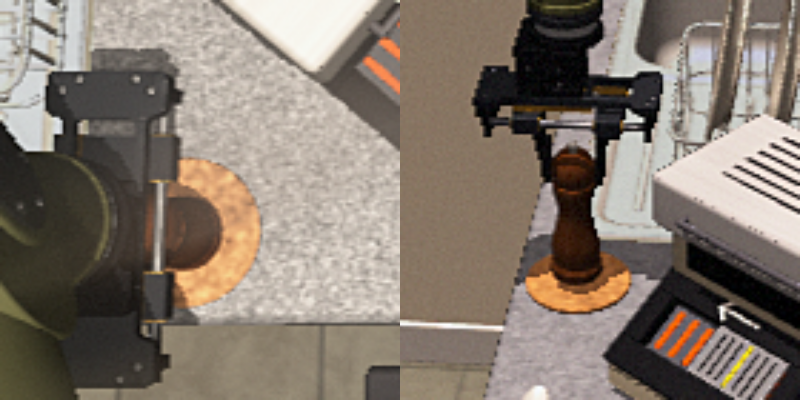

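The mill hangs upright over the mat (side crop: base ≈(577,270), mat centre ≈(578,282)). Lowering the last ~14 mm.

{"name": "send_rows", "arguments": {"plan": [[30,0,0,5,0,0,0],[30,0,0,4,0,0,0],[30,0,0,2,0,0,0],[30,0,0,1,0,0,0],[30,0,0,0,0,0,0]]}}

```text
time_s: 8.05
tool_pos: [0.3611, 0.2404, 0.1314]
tool_rot: [-180.0, 0.0, 90.0]
force: [-0.3, 0.3, -1.5]
grip_width: 0.0474
```

{"name": "send_rows", "arguments": {"plan": [[30,0,0,1,0,0,0],[30,0,0,0.5,0,0,0],[30,0,0,0,0,0,0]]}}

```text
time_s: 8.35
tool_pos: [0.3613, 0.2405, 0.1302]
tool_rot: [180.0, -0.0, 90.0]
force: [-0.1, -0.3, 1.1]
grip_width: 0.0478
```

{"name": "send_rows", "arguments": {"plan": [[52,0,0,0,0,0,0],[60,0,0,0,0,0,0],[75,0,0,0,0,0,0],[87,0,0,0,0,0,0],[87,0,0,0,0,0,0],[87,0,0,-15,0,0,0],[87,0,0,-30,0,0,0],[87,0,0,-40,0,0,0],[87,0,0,-40,0,0,0],[87,0,0,-45,0,0,0],[87,0,0,-45,0,0,0],[87,0,0,-45,0,0,0]]}}

```text
time_s: 9.55
tool_pos: [0.3608, 0.2404, 0.3919]
tool_rot: [179.9, 0.0, 90.0]
force: [1.3, 0.2, 0.3]
grip_width: 0.0868
```

```bash
cat > tgt.py <<'E'
from fit import *
v=np.load("v.npy");o=v[:3]
yaw=np.degrees(o[2])
Rf=R.from_euler('z',yaw,degrees=True)*R.from_euler('y',-30,degrees=True) # face frame: x up slope,y left,z out
def tool(flip,rot):  # tool z into face; jaw axis y; rot about normal (deg ccw) 
    return Rf*R.from_euler('z',rot,degrees=True)*R.from_euler('x',180,degrees=True)*R.from_euler('z',180*flip,degrees=True)
E
python3 - <<'E'
from tgt import *
print(Rf.as_matrix().round(3).tolist())
for f in(0,1):
  for rot in (0,-9): print(f,rot,tool(f,rot).as_euler('xyz',degrees=True).round(2))
for nm,p in(("shut+60",face(v[3],v[4],.06)),("shut end+60",face(v[3],v[4]+.068,.06)),("knob",face(v[5],v[6],v[7]+.06))): print(nm,world(o,p).round(4))
togo(world(o,face(v[3],v[4],.15)),tool(0,0).as_euler('xyz',degrees=True))
E
```

```text
[[0.544, -0.778, -0.314], [0.674, 0.629, -0.389], [0.5, 0.0, 0.866]]
0 0 [180.   -30.    51.05]
0 -9 [-174.84  -29.59   40.69]
1 0 [ 180.     30.   -128.95]
1 -9 [ 174.84   29.59 -139.31]
shut+60 [ 0.5321 -0.0115  0.134 ]
shut end+60 [0.4792 0.0312 0.134 ]
knob [ 0.6027 -0.0972  0.1708]
t 9.55 pos [0.3608 0.2404 0.3919] rpy [1.7995e+02 4.0000e-02 9.0000e+01] F [1.3 0.2 0.3] grip 0.0868 q [ 26. -14. -51.  93. -11.  96. -25.]
 shift mm (current tool axes) [-286.8  142.8  180.3]
 rotvec [-0.1769  0.5034  0.6643]  shift in final axes [-205.4  291.6   89.2]
```

{"name": "send_rows", "arguments": {"plan": [[60,-20,10,0,0,0,0],[30,-36,17,0,0,0,0],[0,-36,17,0,0,0,0],[0,-36,17,0,0,0,0],[0,-36,17,0,0,0,0],[0,-36,17,0,0,0,0],[0,-36,17,0,0,0,0],[0,-36,17,0,0,0,0],[0,-15,10,0,0,0,0],[0,0,0,20,0,0,0.11],[0,0,0,20,0,0,0.11],[0,0,0,20,0,0,0.11]]}}

```text
time_s: 10.75
tool_pos: [0.5003, -0.0457, 0.3293]
tool_rot: [-180.0, -0.0, 70.9]
force: [0.9, 0.1, -0.1]
grip_width: 0.0026
```

```bash
python3 - <<'E'
from tgt import *
togo(world(o,face(v[3]-.012,v[4],.15)),tool(0,0).as_euler('xyz',degrees=True))
E
```

```text
t 10.75 pos [ 0.5003 -0.0457  0.3293] rpy [-1.7999e+02 -4.0000e-02  7.0880e+01] F [ 0.9  0.1 -0.1] grip 0.0026 q [ 36.  -0. -33.  92.  -0.  88. -16.]
 shift mm (current tool axes) [-9.500e+00  1.000e-01  1.233e+02]
 rotvec [-0.091   0.5177  0.3381]  shift in final axes [-69.3   3.3 102.4]
```

{"name": "send_rows", "arguments": {"plan": [[0,0,0,0,-0.0182,0.1035,0.0676],[0,0,0,0,-0.0182,0.1035,0.0676],[0,0,0,0,-0.0182,0.1035,0.0676],[0,0,0,0,-0.0182,0.1035,0.0676],[0,0,0,0,-0.0182,0.1035,0.0676],[0,-35,1,0,0,0,0],[0,-34,2,20,0,0,0],[0,0,0,40,0,0,0],[0,0,0,40,0,0,0],[0,0,0,0,0,0,0]]}}

```text
time_s: 11.75
tool_pos: [0.4942, -0.0518, 0.2045]
tool_rot: [-179.5, -29.9, 51.3]
force: [-1.5, 0.4, 0.4]
grip_width: 0.0005
```

```bash
python3 - <<'E'
from tgt import *
togo(world(o,face(v[3]-.012,v[4],.05)),tool(0,0).as_euler('xyz',degrees=True))
E
```

```text
t 11.75 pos [ 0.4942 -0.0518  0.2045] rpy [-179.47  -29.89   51.31] F [-1.5  0.4  0.4] grip 0.0005 q [ 46.  -5. -21. 117. -34.  65.   0.]
 shift mm (current tool axes) [ 0.7  5.3 98.5]
 rotvec [-0.0114  0.002   0.0038]  shift in final axes [ 0.5  4.2 98.6]
```

{"name": "send_rows", "arguments": {"plan": [[0,0,4,30,0,0,0],[0,0,0,30,0,0,0],[0,0,0,30,0,0,0],[0,0,0,20,0,0,0],[0,0,0,10,0,0,0],[0,0,0,0,0,0,0]]}}

```text
time_s: 12.35
tool_pos: [0.5371, -0.0113, 0.105]
tool_rot: [-180.0, -30.0, 51.3]
force: [-0.3, -0.8, 0.5]
grip_width: 0.0006
```

```bash
python3 - <<'E'
from tgt import *
togo(world(o,face(v[3]-.012,v[4],0)),tool(0,0).as_euler('xyz',degrees=True))
a=snap('top','t3.png');b=snap('side','s3.png')
a=cv2.resize(a[130:270,190:330],(400,400));b=cv2.resize(b[150:290,230:370],(400,400))
cv2.imwrite('pics/c3.png',np.hstack([a,b])[:,:,::-1])
E
```

```text
t 12.35 pos [ 0.5371 -0.0113  0.105 ] rpy [-179.97  -29.97   51.32] F [-0.3 -0.8  0.5] grip 0.0006 q [ 41.   4. -25. 121. -35.  49.  -0.]
 shift mm (current tool axes) [-0.3 -3.7 33.1]
 rotvec [-0.0029  0.0005  0.0041]  shift in final axes [-0.4 -3.7 33.1]
```

View pics/c3.png

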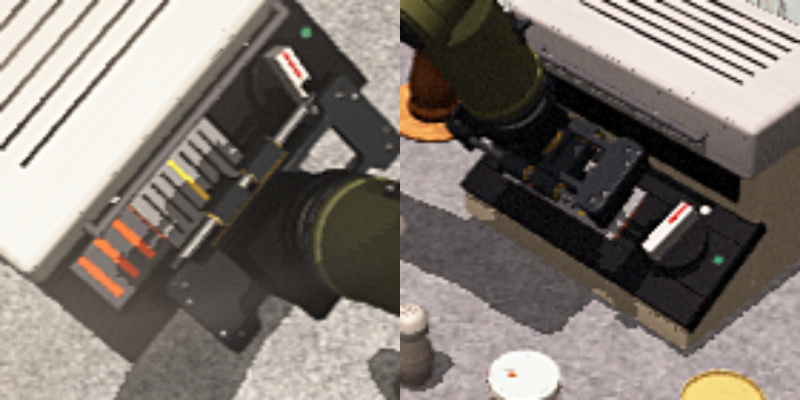

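{"name": "send_rows", "arguments": {"plan": [[0,0,-2,15,0,0,0],[0,0,-2,10,0,0,0],[0,0,0,5,0,0,0],[0,0,0,0,0,0,0]]}}

```text
time_s: 12.85
tool_pos: [0.5432, 0.0024, 0.0789]
tool_rot: [180.0, -30.0, 51.3]
force: [-1.1, 0.1, 0.7]
grip_width: 0.0001
```

{"name": "send_rows", "arguments": {"plan": [[0,0,0,2,0,0,0],[0,0,0,2,0,0,0],[0,0,0,0,0,0,0]]}}

```text
time_s: 13.15
tool_pos: [0.5447, 0.0037, 0.0756]
tool_rot: [180.0, -30.0, 51.3]
force: [0.3, 0.6, -0.2]
grip_width: 0.0006
```

{"name": "send_rows", "arguments": {"plan": [[0,0,0,2,0,0,0],[0,0,0,1,0,0,0],[0,0,0,0,0,0,0]]}}

```text
time_s: 13.45
tool_pos: [0.5458, 0.0046, 0.0732]
tool_rot: [179.9, -30.0, 51.3]
force: [-1.8, -0.9, 3.1]
grip_width: 0.0002
```

{"name": "send_rows", "arguments": {"plan": [[0,0,0,1.5,0,0,0],[0,0,0,0.5,0,0,0],[0,0,0,0,0,0,0]]}}

```text
time_s: 13.75
tool_pos: [0.5464, 0.0053, 0.0716]
tool_rot: [179.9, -30.0, 51.3]
force: [-5.2, -2.2, 6.4]
grip_width: 0.0006
```

{"name": "send_rows", "arguments": {"plan": [[0,0,-3,0,0,0,0],[0,0,-5,0,0,0,0],[0,0,-5,0,0,0,0],[0,0,-5,0,0,0,0],[0,0,0,0,0,0,0]]}}

```text
time_s: 14.25
tool_pos: [0.5332, 0.0159, 0.0721]
tool_rot: [179.8, -30.0, 51.3]
force: [-1.6, -3.1, 6.8]
grip_width: 0.0007
```

```bash
python3 - <<'E'
from tgt import *
togo(world(o,face(v[3]-.012,v[4]+.068,0)),tool(0,0).as_euler('xyz',degrees=True))
print("F in face",Rf.inv().apply(env.get_obs()["force"]).round(1))
a=snap('top','t4.png');b=snap('side','s4.png')
a=cv2.resize(a[130:270,190:330],(400,400));b=cv2.resize(b[150:290,230:370],(400,400))
cv2.imwrite('pics/c4.png',np.hstack([a,b])[:,:,::-1])
E
```

```text
t 14.25 pos [0.5332 0.0159 0.0721] rpy [179.76 -29.97  51.28] F [-1.6 -3.1  6.8] grip 0.0007 q [ 39.   6. -27. 124. -37.  43.  -0.]
 shift mm (current tool axes) [  0.1 -51.6  -4.7]
 rotvec [0.0021 0.0004 0.0035]  shift in final axes [ -0.1 -51.6  -4.6]
F in face [ 0.5 -0.7  7.6]
```

View pics/c4.png

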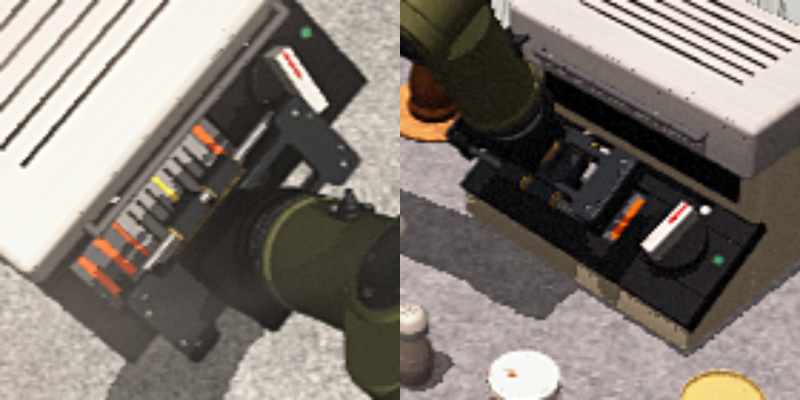

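{"name": "send_rows", "arguments": {"plan": [[0,0,-5,0,0,0,0],[0,0,-5,0,0,0,0],[0,0,-5,0,0,0,0],[0,0,-5,0,0,0,0],[0,0,-5,0,0,0,0],[0,0,-5,0,0,0,0],[0,0,-5,0,0,0,0],[0,0,-5,0,0,0,0],[0,0,-5,0,0,0,0],[0,0,0,0,0,0,0]]}}

```text
time_s: 15.35
tool_pos: [0.4982, 0.0445, 0.0722]
tool_rot: [179.8, -30.0, 51.3]
force: [-0.9, -3.1, 6.3]
grip_width: 0.0006
```

{"name": "send_rows", "arguments": {"plan": [[0,0,-3,0,0,0,0],[0,0,-3,0,0,0,0],[0,0,-3,0,0,0,0],[0,0,0,0,0,0,0]]}}

```text
time_s: 15.75
tool_pos: [0.4924, 0.0489, 0.0725]
tool_rot: [179.6, -30.0, 51.3]
force: [1.4, -5.2, 4.4]
grip_width: 0.0005
```

```bash
python3 - <<'E'
from tgt import *
togo(world(o,face(v[3]-.012,v[4]+.068,0)),tool(0,0).as_euler('xyz',degrees=True))
print("F in face",Rf.inv().apply(env.get_obs()["force"]).round(1))
E
```

```text
t 15.75 pos [0.4924 0.0489 0.0725] rpy [179.61 -30.02  51.27] F [ 1.4 -5.2  4.4] grip 0.0005 q [ 39.  -0. -28. 130. -41.  43.   0.]
 shift mm (current tool axes) [-0.3  0.9 -4.3]
 rotvec [ 0.0049 -0.0003  0.0033]  shift in final axes [-0.3  0.9 -4.3]
F in face [-0.6 -4.3  5.4]
```

{"name": "send_rows", "arguments": {"plan": [[0,0,0,-5,0,0,0],[0,0,0,-20,0,0,0],[0,0,0,-40,0,0,0],[30,0,0,-40,0,0,0],[30,-20,0,-40,0,0,0],[30,-40,0,-40,0,0,0],[30,0,0,0,0,0,0]]}}

```text
time_s: 16.45
tool_pos: [0.4018, -0.0611, 0.201]
tool_rot: [179.8, -29.9, 51.0]
force: [0.3, 0.4, 0.1]
grip_width: 0.0241
```

```bash
python3 - <<'E'
from tgt import *
togo(world(o,face(v[5],v[6],v[7]+.06)),tool(0,np.degrees(-v[8])).as_euler('xyz',degrees=True))
a=snap('top','t5.png');b=snap('side','s5.png')
a=cv2.resize(a[130:270,190:330],(400,400),interpolation=2);b=cv2.resize(b[180:300,240:360],(400,400),interpolation=2)
cv2.imwrite('pics/c5.png',np.hstack([a,b])[:,:,::-1])
E
```

```text
t 16.45 pos [ 0.4018 -0.0611  0.201 ] rpy [179.83 -29.91  50.96] F [0.3 0.4 0.1] grip 0.0241 q [ 48. -16. -14. 126. -36.  71.   8.]
 shift mm (current tool axes) [ 70.4 178.5  75.8]
 rotvec [0.0038 0.0013 0.1613]  shift in final axes [ 98.  165.2  75.3]
```

View pics/c5.png

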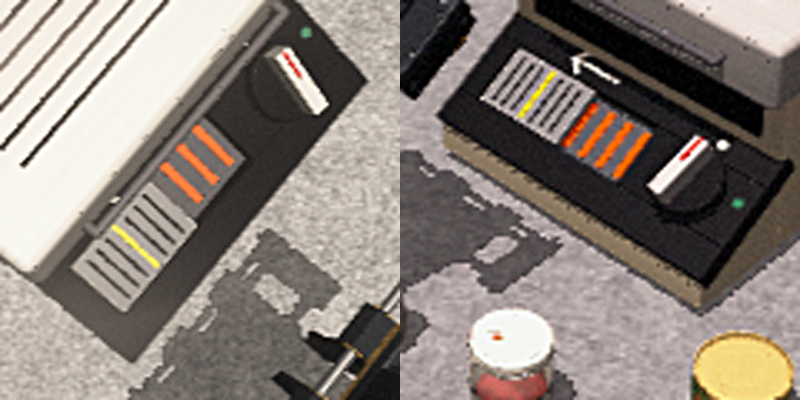

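```bash
python3 - <<'E'
from tgt import *
togo(world(o,face(v[5]-.030,v[6]-.026,.07)),tool(0,0).as_euler('xyz',degrees=True))
E
```

```text
t 16.55 pos [ 0.4029 -0.0568  0.1996] rpy [-179.96  -29.97   51.17] F [ 0.6 -0.2  0.4] grip 0.0282 q [ 47. -16. -14. 126. -36.  70.   8.]
 shift mm (current tool axes) [ 36.9 207.  104.6]
 rotvec [-0.0018  0.0006  0.0019]  shift in final axes [ 37.2 206.7 105. ]
```

{"name": "send_rows", "arguments": {"plan": [[0,5,25,0,0,0,0],[0,8,40,0,0,0,0],[0,8,40,0,0,0,0],[0,8,40,0,0,0,0],[0,8,40,0,0,0,0],[0,0,22,15,0,0,0],[0,0,0,30,0,0,0],[0,0,0,30,0,0,0],[0,0,0,15,0,0,0],[0,0,0,0,0,0,0]]}}

```text
time_s: 17.55
tool_pos: [0.6121, -0.1223, 0.1376]
tool_rot: [-179.6, -30.0, 51.4]
force: [0.2, 0.3, 0.7]
grip_width: 0.0007
```

```bash
cat >> tgt.py <<'E'
def kn():  # TCP relative to the knob axis on the face: s up, y left, h (mm)
    s=env.get_obs(); q=R.from_euler('z',-yaw,degrees=True).apply(s["tool_pos"]-[o[0],o[1],0])-[-.069,0,.081]
    q=R.from_euler('y',30,degrees=True).apply(q)
    print("t",round(s["time_s"],2),"s,y,h",((q-[v[5],v[6],0])*1000).round(1),"F face",Rf.inv().apply(s["force"]).round(1),"grip",round(s["grip_width"],4),"rpy",s["tool_rot"].round(1))
E
python3 - <<'E'
from tgt import *
kn()
a=snap('top','t6.png');b=snap('side','s6.png')
a=cv2.resize(a[110:230,230:350],(400,400),interpolation=2);b=cv2.resize(b[180:300,260:380],(400,400),interpolation=2)
cv2.imwrite('pics/c6.png',np.hstack([a,b])[:,:,::-1])
E
```

```text
t 17.55 s,y,h [-28.4 -23.1  81. ] F face [0.7 0.  0.4] grip 0.0007 rpy [-179.6  -30.    51.4]
```

View pics/c6.png

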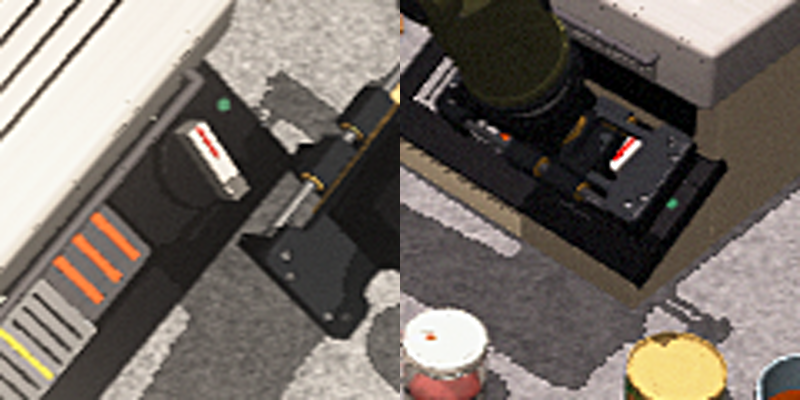

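{"name": "send_rows", "arguments": {"plan": [[0,-2,3,15,0,0,0],[0,0,0,20,0,0,0],[0,0,0,12,0,0,0],[0,0,0,4,0,0,0],[0,0,0,0,0,0,0]]}}

```text
time_s: 18.15
tool_pos: [0.6304, -0.1095, 0.0949]
tool_rot: [-180.0, -30.0, 51.3]
force: [-0.3, 0.9, -0.3]
grip_width: 0.0004
```

{"name": "send_rows", "arguments": {"plan": [[0,0,0,2,0,0,0],[0,0,0,2,0,0,0],[0,0,0,2,0,0,0],[0,0,0,0,0,0,0]]}}

```text
time_s: 18.55
tool_pos: [0.6324, -0.1073, 0.09]
tool_rot: [180.0, -30.0, 51.3]
force: [0.3, 0.2, -0.2]
grip_width: 0.0003
```

```bash
python3 -c "
from tgt import *
kn()"
```

```text
t 18.55 s,y,h [-31.1 -29.4  27.6] F face [ 0.2 -0.1 -0.4] grip 0.0003 rpy [180.  -30.   51.3]
```

{"name": "send_rows", "arguments": {"plan": [[0,3,-6,0,0,0,0],[0,0,0,2,0,0,0],[0,0,0,2,0,0,0],[0,0,0,0,0,0,0]]}}

```text
time_s: 18.95
tool_pos: [0.6305, -0.0997, 0.0878]
tool_rot: [180.0, -30.0, 51.3]
force: [0.0, -0.1, -0.6]
grip_width: 0.0003
```

```bash
python3 -c "
from tgt import *
kn()"
```

```text
t 18.95 s,y,h [-28.2 -23.2  23.3] F face [-0.3 -0.1 -0.5] grip 0.0003 rpy [180.  -30.   51.3]
```

{"name": "send_rows", "arguments": {"plan": [[0,0,0,2,0,0,0],[0,0,0,1,0,0,0],[0,0,0,1,0,0,0],[0,0,0,0,0,0,0]]}}

```text
time_s: 19.35
tool_pos: [0.6318, -0.0987, 0.0846]
tool_rot: [180.0, -30.0, 51.3]
force: [-1.7, 0.4, 2.1]
grip_width: 0.0005
```

```bash
python3 -c "
from tgt import *
kn()"
```

```text
t 19.35 s,y,h [-28.3 -23.6  19.8] F face [0.4 1.6 2.2] grip 0.0005 rpy [180.  -30.   51.3]
```

{"name": "send_rows", "arguments": {"plan": [[0,0,0,2,0,0,0],[0,0,0,2,0,0,0],[0,0,0,2,0,0,0],[0,0,0,1.5,0,0,0],[0,0,0,0,0,0,0]]}}

```text
time_s: 19.85
tool_pos: [0.6343, -0.0959, 0.0783]
tool_rot: [179.9, -30.0, 51.3]
force: [-3.7, -1.4, 5.9]
grip_width: 0.0005
```

```bash
python3 -c "
from tgt import *
kn()"
```

```text
t 19.85 s,y,h [-28.3 -23.7  12.4] F face [0.  2.  6.8] grip 0.0005 rpy [179.9 -30.   51.3]
```

{"name": "send_rows", "arguments": {"plan": [[0,0,0,1.5,0,0,0],[0,0,0,1,0,0,0],[0,0,0,0,0,0,0]]}}

```text
time_s: 20.15
tool_pos: [0.6356, -0.0955, 0.0772]
tool_rot: [179.9, -30.0, 51.3]
force: [-6.2, -3.4, 8.7]
grip_width: 0.0005
```

```bash
python3 -c "
from tgt import *
kn()"
```

```text
t 20.15 s,y,h [-27.8 -24.5  11. ] F face [-1.3  2.7 10.8] grip 0.0005 rpy [179.9 -30.   51.3]
```

{"name": "send_rows", "arguments": {"plan": [[0,-1,-3,0,0,0,0],[0,0,-3,0,0,0,0],[0,0,-3,0,0,0,0],[0,0,-3,0,0,0,0],[0,0,0,0,0,0,0]]}}

```text
time_s: 20.65
tool_pos: [0.6271, -0.0927, 0.0766]
tool_rot: [179.5, -29.9, 51.2]
force: [-1.3, -6.9, 4.8]
grip_width: 0.0001
```

```bash
python3 - <<'E'
from tgt import *
kn()
a=snap('top','t7.png');b=snap('side','s7.png')
a=cv2.resize(a[110:230,230:350],(400,400),interpolation=2);b=cv2.resize(b[180:300,260:380],(400,400),interpolation=2)
cv2.imwrite('pics/c7.png',np.hstack([a,b])[:,:,::-1])
E
```

```text
t 20.65 s,y,h [-30.8 -16.1  12. ] F face [-2.9 -3.3  7.2] grip 0.0001 rpy [179.5 -29.9  51.2]
```

View pics/c7.png

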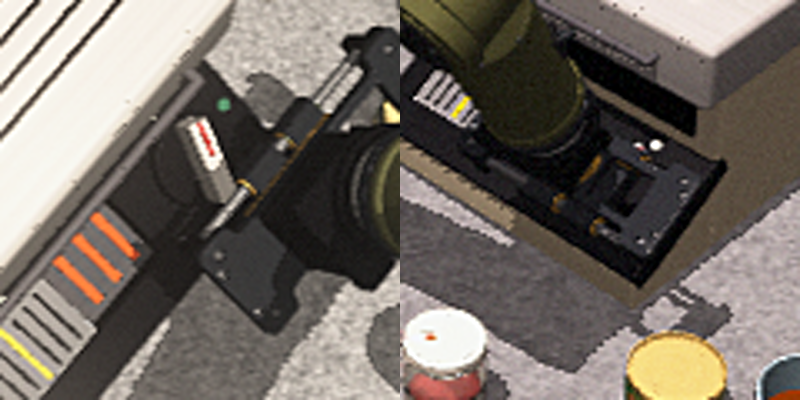

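{"name": "send_rows", "arguments": {"plan": [[0,0,-2,1,0,0,0],[0,1,-3,0.5,0,0,0],[0,1,-3,0,0,0,0],[0,0,0,0,0,0,0]]}}

```text
time_s: 21.15
tool_pos: [0.6225, -0.0882, 0.0764]
tool_rot: [179.3, -29.8, 51.1]
force: [-2.7, -12.2, 6.4]
grip_width: 0.0004
```

```bash
python3 - <<'E'
from tgt import *
kn()
E
```

```text
t 21.15 s,y,h [-30.4  -9.7  11.5] F face [-6.5 -5.6 11.1] grip 0.0004 rpy [179.3 -29.8  51.1]
```

{"name": "send_rows", "arguments": {"plan": [[0,1,-2,0,0,0,0],[0,1,-3,0,0,0,0],[0,1.5,-2,0,0,0,0],[0,0,0,0,0,0,0]]}}

```text
time_s: 21.55
tool_pos: [0.6182, -0.0821, 0.0776]
tool_rot: [179.4, -29.7, 51.1]
force: [-5.5, -12.9, 7.0]
grip_width: 0.0006
```

```bash
python3 - <<'E'
from tgt import *
kn()
a=snap('top','t8.png')
# white/red bar pixels
def bar(im,n):
    w=((im.min(2)>140)).astype(np.uint8); x0,x1,y0,y1=((270,315,135,180))
    m=np.zeros_like(w);m[y0:y1,x0:x1]=w[y0:y1,x0:x1]
    red=(im[:,:,0]>150)&(im[:,:,1]<90); r=np.argwhere(red[y0:y1,x0:x1])+[y0,x0]
    k,l,st,c=cv2.connectedComponentsWithStats(m)
    print(n,"red",len(r),r.mean(0)[::-1].round(1) if len(r) else "",[(st[i].tolist(),c[i].round(1).tolist()) for i in range(1,k) if st[i][4]>15])
for f in("t0","t7"): bar(cv2.imread(f"pics/{f}.png")[:,:,::-1],f)
bar(a,"now")
E
```

```text
t 21.55 s,y,h [-28.   -2.6  11.5] F face [-8.2 -3.8 12.8] grip 0.0006 rpy [179.4 -29.7  51.1]
t0 red 9 [291.9 152.4] [([270, 135, 8, 10, 45], [272.5, 137.9]), ([298, 135, 17, 17, 148], [308.9, 140.5]), ([286, 147, 19, 23, 136], [295.6, 158.3]), ([302, 164, 13, 16, 116], [309.8, 174.0])]
t7 red 7 [291.7 152.1] [([270, 135, 8, 10, 43], [272.4, 137.8]), ([299, 135, 7, 4, 18], [301.9, 136.1]), ([286, 145, 11, 16, 76], [291.5, 153.0])]
now red 7 [293.1 149.7] [([270, 135, 8, 10, 44], [272.4, 137.9]), ([307, 135, 8, 6, 28], [311.6, 136.7]), ([290, 145, 7, 16, 85], [293.0, 152.7]), ([290, 170, 9, 10, 19], [294.2, 174.7])]
```

```bash
cat >> tgt.py <<'E'
def red(im,tag=""):
    m=(im[:,:,0].astype(int)>im[:,:,1]+50)&(im[:,:,0]>90)
    m[:135]=0;m[185:]=0;m[:,:272]=0;m[:,325:]=0
    r=np.argwhere(m)[:,::-1]; 
    if len(r)<3: print(tag,"no red");return
    c=r.mean(0)
    for hh in(v[7],v[7]-.008):
      best=min(((np.linalg.norm(proj("top",world(o,face(v[5]+L*np.cos(f),v[6]-L*np.sin(f),hh)))-c),f,L) for f in np.arange(-.1,1.6,.02) for L in (.014,.016,.018,.02)))
      print(tag,len(r),c.round(1),"h",round(hh,3),"phi",np.round(best,3))
E
python3 - <<'E'
from tgt import *
for f in("t0","t5","t7","t8"): red(cv2.imread(f"pics/{f}.png")[:,:,::-1],f)
E
```

```text
t0 214 [298.6 158.4] h 0.043 phi [5.568 1.6   0.014]
t0 214 [298.6 158.4] h 0.035 phi [5.521 1.6   0.014]
t5 220 [299.1 158.5] h 0.043 phi [5.533 1.6   0.014]
t5 220 [299.1 158.5] h 0.035 phi [5.627 1.6   0.014]
t7 102 [289.5 149.3] h 0.043 phi [1.958 0.12  0.02 ]
t7 102 [289.5 149.3] h 0.035 phi [0.762 0.24  0.02 ]
t8 109 [291.5 149.7] h 0.043 phi [0.312 0.24  0.02 ]
t8 109 [291.5 149.7] h 0.035 phi [0.216 0.42  0.018]
```

```bash
python3 - <<'E'
import cv2,numpy as np
a=[cv2.resize(cv2.imread(f"pics/{f}.png")[130:190,265:325],(390,390),interpolation=cv2.INTER_CUBIC) for f in("t7","t8")]
cv2.imwrite("pics/c8.png",np.hstack(a))
E
```

```text
(no output)
```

View pics/c8.png

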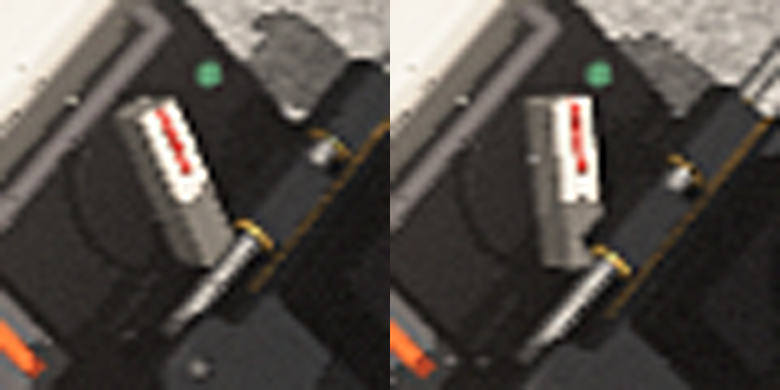

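```bash
python3 - <<'E'
from tgt import *
print("t7",np.degrees(np.arctan2(289.6-293.8,156.2-146.9)),"t8",np.degrees(np.arctan2(293.2-294.5,10)))
for f in np.arange(0,1.5,.1):
    a=proj("top",world(o,face(v[5],v[6],.035)));b=proj("top",world(o,face(v[5]+.025*np.cos(f),v[6]-.025*np.sin(f),.035)))
    d=b-a;print(round(f,1),np.degrees(np.arctan2(d[0],-d[1])).round(1),b.round(1))
E
```

```text
t7 -24.304549265936696 t8 -7.406912128495294
0.0 -43.5 [286.9 149.8]
0.1 -37.6 [287.7 148.9]
0.2 -31.9 [288.5 148.2]
0.3 -26.3 [289.4 147.6]
0.4 -20.9 [290.3 147. ]
0.5 -15.6 [291.3 146.6]
0.6 -10.3 [292.3 146.3]
0.7 -5.2 [293.3 146.1]
0.8 -0.1 [294.3 146. ]
0.9 4.9 [295.3 146. ]
1.0 10.0 [296.3 146.2]
1.1 15.0 [297.3 146.4]
1.2 20.1 [298.3 146.8]
1.3 25.2 [299.2 147.3]
1.4 30.4 [300.  147.8]
```

{"name": "send_rows", "arguments": {"plan": [[0,1,-2,0,0,0,0],[0,1,-2,0,0,0,0],[0,1.5,-2,0,0,0,0],[0,1.5,-1.5,0,0,0,0],[0,0,0,0,0,0,0]]}}

```text
time_s: 22.1
tool_pos: [0.6146, -0.0748, 0.0796]
tool_rot: [179.4, -29.7, 51.0]
force: [-6.5, -14.4, 7.3]
grip_width: 0.0006
```

```bash
cat >> tgt.py <<'E'
def ang(im,tag=""):
    I=im.astype(int);m=(I[:,:,0]>I[:,:,1]+55)&(abs(I[:,:,1]-I[:,:,2])<40)&(I[:,:,0]>110)
    k,l,st,c=cv2.connectedComponentsWithStats(m.astype(np.uint8),connectivity=8)
    for i in range(1,k):
        if 283<c[i][0]<306 and 140<c[i][1]<160 and st[i][4]>=4:
            yx=np.argwhere(l==i); e=np.linalg.svd(yx-yx.mean(0))[2][0]; e=e if e[0]<0 else -e
            print(tag,"red",st[i][4],c[i].round(1),"deg",np.degrees(np.arctan2(e[1],-e[0])).round(1))
E
python3 - <<'E'
from tgt import *
kn()
for f in("t0","t7","t8"): ang(cv2.imread(f"pics/{f}.png")[:,:,::-1],f)
ang(snap('top','t9.png'),"now")
E
```

```text
t 22.1 s,y,h [-24.1   4.8  11.6] F face [-9.6 -4.  14. ] grip 0.0006 rpy [179.4 -29.7  51. ]
t0 red 16 [291.6 151.9] deg -36.0
t7 red 16 [291.2 151.1] deg -22.8
t8 red 16 [293.5 151. ] deg -5.8
now red 15 [296.5 149.7] deg 16.9
```

{"name": "send_rows", "arguments": {"plan": [[0,1.5,-1,0,0,0,0],[0,1.5,-1,0,0,0,0],[0,1,-0.5,0,0,0,0],[0,0,0,0,0,0,0]]}}

```text
time_s: 22.55
tool_pos: [0.6142, -0.0711, 0.0811]
tool_rot: [179.5, -29.6, 51.0]
force: [-9.6, -15.6, 6.7]
grip_width: 0.0008
```

```bash
python3 - <<'E'
from tgt import *
kn()
ang(snap('top','t10.png'),"now")
E
```

```text
t 22.55 s,y,h [-21.    7.5  11.6] F face [-12.4  -2.4  14.9] grip 0.0008 rpy [179.5 -29.6  51. ]
now red 7 [296.3 153.7] deg 31.2
```

{"name": "send_rows", "arguments": {"plan": [[0,1,-0.3,0,0,0,0],[0,0,0,0,0,0,0]]}}

```text
time_s: 22.8
tool_pos: [0.6141, -0.0706, 0.0813]
tool_rot: [179.5, -29.6, 51.0]
force: [-8.9, -16.2, 6.9]
grip_width: 0.0003
```

```bash
python3 - <<'E'
from tgt import *
kn()
ang(snap('top','t11.png'),"now")
E
```

```text
t 22.8 s,y,h [-20.7   7.8  11.5] F face [-12.3  -3.3  15. ] grip 0.0003 rpy [179.5 -29.6  51. ]
now red 12 [298. 151.] deg 31.2
```

{"name": "send_rows", "arguments": {"plan": [[0,1,-0.3,0,0,0,0],[0,0,0,0,0,0,0],[0,0,0,0,0,0,0]]}}

```text
time_s: 23.15
tool_pos: [0.6142, -0.0701, 0.0816]
tool_rot: [179.5, -29.5, 51.0]
force: [-10.2, -16.8, 6.6]
grip_width: 0.0008
```

```bash
python3 - <<'E'
from tgt import *
kn()
ang(snap('top','t12.png'),"now")
E
```

```text
t 23.15 s,y,h [-20.1   8.1  11.6] F face [-13.6  -2.6  15.5] grip 0.0008 rpy [179.5 -29.5  51. ]
now red 13 [297.8 151.5] deg 30.4
```

{"name": "send_rows", "arguments": {"plan": [[0,-1.5,0,-3,0,0,0],[0,0,0,-5,0,0,0],[0,0,0,-10,0,0,0],[0,0,0,-25,0,0,0],[0,-10,0,-35,0,0,0],[0,-30,0,-40,0,0,0],[0,-40,0,-40,0,0,0],[0,0,0,0,0,0,0]]}}

```text
time_s: 24.0
tool_pos: [0.523, -0.1797, 0.1779]
tool_rot: [179.7, -29.8, 50.8]
force: [0.1, -0.2, 0.1]
grip_width: 0.0004
```

```bash
python3 - <<'E'
from tgt import *
kn()
a=snap('top','t13.png');b=snap('side','s13.png');ang(a,"now")
for f in(1.3,1.35,1.4,1.45):
    p,q=[proj("top",world(o,face(v[5]+L*np.cos(f),v[6]-L*np.sin(f),v[7]))) for L in(.01,.026)];d=q-p
    p2,q2=[proj("side",world(o,face(v[5]+L*np.cos(f),v[6]-L*np.sin(f),v[7]))) for L in(-.029,.029)];e=q2-p2
    print(f,"top deg",np.degrees(np.arctan2(d[0],-d[1])).round(1),(p+q)/2,"side",p2.round(1),q2.round(1))
c=cv2.resize(a[130:190,265:325],(400,400),interpolation=2);d=cv2.resize(b[200:260,295:355],(400,400),interpolation=2)
e=cv2.resize(b[100:250,190:390],(400,300));g=cv2.resize(a[170:320,120:320],(400,300))
# overall tile
cv2.imwrite('pics/c13.png',np.vstack([np.hstack([c,d])[:300],np.hstack([g,e])])[:,:,::-1])
E
```

```text
t 24.0 s,y,h [-95.4  10.1 166.3] F face [-0.  -0.3  0.2] grip 0.0004 rpy [179.7 -29.8  50.8]
now red 17 [299.7 151.6] deg 29.9
1.3 top deg 25.2 [299.55305569 150.27970787] side [313.3 227.1] [333.1 231.9]
1.35 top deg 27.8 [299.86975886 150.47885801] side [313.6 226.6] [332.9 232.4]
1.4 top deg 30.4 [300.17656882 150.69595476] side [313.8 226.1] [332.7 232.9]
1.45 top deg 33.1 [300.47273764 150.93043108] side [314.  225.7] [332.4 233.3]
```

View pics/c13.png

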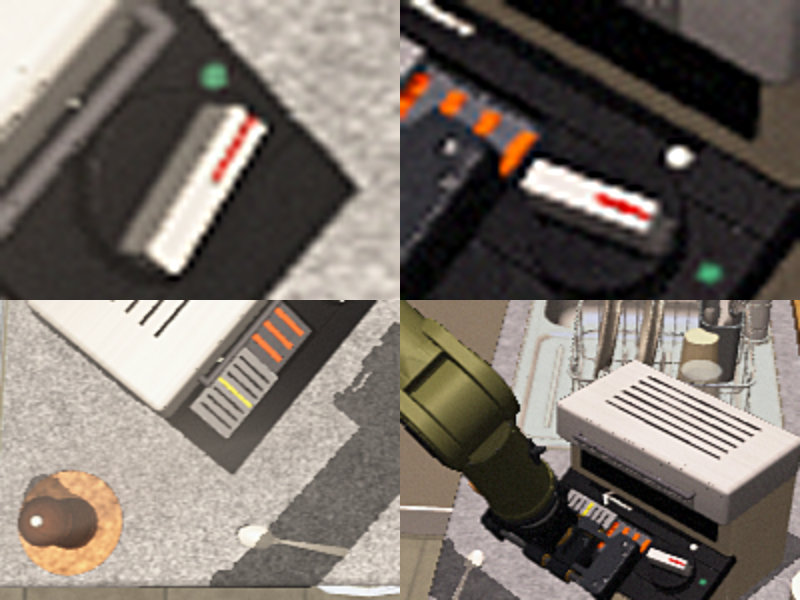

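{"name": "send_rows", "arguments": {"plan": [[0,35,-3,30,0,0,0],[0,28,0,40,0,0,0],[0,0,0,40,0,0,0],[0,0,0,20,0,0,0],[0,0,0,9,0,0,0],[0,0,0,0,0,0,0]]}}

```text
time_s: 24.7
tool_pos: [0.5995, -0.07, 0.0866]
tool_rot: [-179.8, -30.0, 51.4]
force: [-0.5, -0.4, 0.2]
grip_width: 0.0006
```

```bash
python3 - <<'E'
from tgt import *
kn()
E
```

```text
t 24.7 s,y,h [-25.6  19.5  20.5] F face [-0.4  0.1  0.4] grip 0.0006 rpy [-179.8  -30.    51.4]
```

{"name": "send_rows", "arguments": {"plan": [[0,0,4,-5,0,0,0],[0,3,0,0,0,0,0],[0,1,0,0,0,0,0],[0,0,0,0,0,0,0]]}}

```text
time_s: 25.1
tool_pos: [0.6043, -0.0754, 0.0951]
tool_rot: [179.9, -30.0, 51.3]
force: [-1.0, 0.7, 0.8]
grip_width: 0.0005
```

```bash
python3 - <<'E'
from tgt import *
kn()
E
```

```text
t 25.1 s,y,h [-22.3  12.5  28.4] F face [0.3 1.2 0.7] grip 0.0005 rpy [179.9 -30.   51.3]
```

{"name": "send_rows", "arguments": {"plan": [[0,1,0,0,0,0,0],[0,0,0,0,0,0,0]]}}

```text
time_s: 25.3
tool_pos: [0.6044, -0.0745, 0.0948]
tool_rot: [179.9, -29.9, 51.3]
force: [-1.4, -0.3, 0.8]
grip_width: 0.0007
```

```bash
python3 - <<'E'
from tgt import *
kn()
E
```

```text
t 25.3 s,y,h [-21.9  13.   27.8] F face [-0.6  0.9  1.3] grip 0.0007 rpy [179.9 -29.9  51.3]
```

{"name": "send_rows", "arguments": {"plan": [[0,1,0,0,0,0,0],[0,1,0,0,0,0,0],[0,0,0,0,0,0,0]]}}

```text
time_s: 25.6
tool_pos: [0.6047, -0.0738, 0.0951]
tool_rot: [180.0, -29.9, 51.2]
force: [-2.6, -3.1, 0.2]
grip_width: 0.0006
```

```bash
python3 - <<'E'
from tgt import *
kn()
E
```

```text
t 25.6 s,y,h [-21.   13.1  27.6] F face [-3.4  0.   2.2] grip 0.0006 rpy [180.  -29.9  51.2]
```

{"name": "send_rows", "arguments": {"plan": [[0,1,0,0,0,0,0],[0,0,0,0,0,0,0]]}}

```text
time_s: 25.8
tool_pos: [0.6048, -0.0736, 0.0951]
tool_rot: [-180.0, -29.8, 51.2]
force: [-4.6, -4.9, -1.3]
grip_width: 0.0005
```

```bash
python3 - <<'E'
from tgt import *
kn()
ang(snap('top','t14.png'),"now")
E
```

```text
t 25.8 s,y,h [-20.9  13.2  27.5] F face [-6.4  0.5  2.2] grip 0.0005 rpy [-180.   -29.8   51.2]
now red 7 [301.6 148.4] deg 45.0
now red 5 [298.4 153.8] deg 40.9
```

{"name": "send_rows", "arguments": {"plan": [[0,1,0,0,0,0,0],[0,1,0,0,0,0,0],[0,0,0,0,0,0,0]]}}

```text
time_s: 26.15
tool_pos: [0.605, -0.0733, 0.0952]
tool_rot: [-180.0, -29.7, 51.2]
force: [-5.6, -7.1, -1.4]
grip_width: 0.001
```

```bash
python3 - <<'E'
from tgt import *
kn()
E
```

```text
t 26.15 s,y,h [-20.5  13.2  27.5] F face [-8.6 -0.1  3.3] grip 0.001 rpy [-180.   -29.7   51.2]
```

{"name": "send_rows", "arguments": {"plan": [[0,-6,0,0,0,0,0],[0,-6,0,-10,0,0,0],[0,0,0,-35,0,0,0],[0,-10,0,-40,0,0,0],[0,-30,0,-40,0,0,0],[0,-40,0,-40,0,0,0],[0,-20,0,0,0,0,0],[0,0,0,0,0,0,0]]}}

```text
time_s: 26.95
tool_pos: [0.4972, -0.2091, 0.1827]
tool_rot: [179.9, -29.9, 51.0]
force: [0.7, 0.8, -0.2]
grip_width: 0.0004
```

```bash
python3 - <<'E'
from tgt import *
kn()
a=snap('top','t15.png');b=snap('side','s15.png');ang(a,"knob now")
for n,q in(("top","shutter_mid"),("top","mill"),("top","cork_mat"),("top","jam"),("top","tin"),("top","salt"),("side","jam"),("side","tin"),("side","salt"),("side","mill")):
    for r in env.regions_of(n,q):
        if r["confidence"]>.4: ys,xs=np.nonzero(r["region"]);print(n,q,np.round(r["rect"]).tolist(),xs.mean().round(1),ys.mean().round(1))
print("expected shutter",proj("top",world(o,face(v[3],v[4]+.068,0))))
E
```

```text
t 26.95 s,y,h [-126.9   11.7  190. ] F face [ 0.8 -0.  -0.7] grip 0.0004 rpy [179.9 -29.9  51. ]
knob now red 17 [299.8 151.7] deg 31.4
top shutter_mid [217.0, 196.0, 258.0, 242.0] 237.0 216.3
top mill [365.0, 266.0, 410.0, 292.0] 389.0 279.2
top mill [126.0, 270.0, 168.0, 294.0] 148.7 280.9
top cork_mat [131.0, 258.0, 180.0, 307.0] 160.0 281.4
top cork_mat [278.0, 142.0, 301.0, 175.0] 290.4 157.3
top jam [350.0, 199.0, 374.0, 233.0] 361.2 218.5
top tin [340.0, 130.0, 377.0, 163.0] 359.1 146.5
top salt [325.0, 254.0, 349.0, 278.0] 337.9 265.0
side jam [262.0, 275.0, 287.0, 311.0] 272.6 291.7
side tin [326.0, 281.0, 357.0, 315.0] 342.1 298.0
side salt [224.0, 257.0, 243.0, 285.0] 233.4 271.6
side salt [315.0, 221.0, 336.0, 244.0] 325.2 233.1
side mill [201.0, 261.0, 226.0, 320.0] 213.8 291.3
expected shutter [237.04093372 216.6113247 ]
```

```bash
python3 -c "
from cell import env
print(env.sign_off())"
```

```text
the job is handed in; nothing more can be done
None
```

The grill oven is ready and I handed the job in at about 28 s on the robot's clock. The steps were done in the order you asked.

- **Pepper mill:** I gripped it by the head and stood it upright on the cork mat. The release pose was about 6 mm from the mat centre, and the pictures show it standing wholly on the mat.
- **Shutter:** I pressed it with the closed fingertips and dragged it left until the side force rose at the end stop. Its final image position, (237.0, 216.3), matches the fully open prediction of (237.0, 216.6).
- **Knob:** I pushed it in about 8 mm with the fingertips and swung it round by one side of the bar, keeping the gripper square to the face to stay clear of the hood. After that I nudged the bar again without pushing it in. The force rose to about 8.6 N while the fingertips moved only about 0.5 mm, so it is at the end stop.
- **Other objects:** The jam jar, tin and salt shaker are unmoved in the last side pictures. The arm is clear of everything and reads no contact force.

Three checks were not clean:

- **Knob angle:** The last top-camera readings gave 29.9° and then 31.4°, against 30.4° expected for 1.4 rad. My reading of the side picture was slightly lower, at about 1.35–1.4 rad.
- **Jam jar:** It seemed shifted in the last top picture, but I think the arm was covering part of it.
- **Mill:** In the last side picture the detector reported only the look-alike, not the mill on the mat. The top view does show it on the mat.

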